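Open the turn buttons on the back of a picture frame

ROBOT

A 6-joint arm with a two-finger parallel gripper is mounted at the origin on the work surface. World frame = base frame: x ahead of the robot, y to its left, z up, the work surface at z = 0. Lengths are in m, angles in rad, forces in N, time in s.
With the tool pointing down it reaches from about 0.35 to 0.95 m from the base axis. Payload 17.4 kg.
Tool frame: the origin (TCP) lies on the centre line of the jaws, within the pads' length; the fingertips stand 25 mm ahead of it and the grasp point (between the pads) lies 6 mm ahead of it (ctrl.tip_extent is the z of the fingertips in the tool frame, in m); z points along the fingers, y is the line along which they close (so a half turn about z gives the same grasp; the last joint's range is limited). The gripper opens to 93 mm and grips with 3 to 60 N. Pads are 15 mm wide; open, the fingers measure 128 mm over their backs; the gripper's body (75 mm by 188 mm) begins 65 mm behind the grasp point.
Start: joints at [-1.278, 0.116, 1.442, -0, 1.584, -0.038], TCP at [0.219, -0.638, 0.208] pointing down, gripper open.
Joint ranges: [-2.83, 2.83], [-0.83, 2.19], [0.07, 2.5], [-1.14, 4.28], [0.01, 3], [-2.97, 2.97]. Speed limits (rad/s): [1.89, 1.89, 2.22, 3.14, 3.14, 3.14].

INTERFACE

Orientations are given as a 3x3 rotation matrix whose columns are the frame's x, y, z axes.
In Python, from bench import status, optics, ticket, ctrl gives the robot as it stands.
- The arm moves only by the tool play_rows, never from a script. Its argument "plan" is a list of rows, each an object with "delta_pos": the shift along the tool's x, y, z in m, a list of three; "spin": the turn about the tool's z in units of 6 degrees (1.0 is 6 degrees); "fingers": the finger opening in m, from 0 to 0.093. In form: [{"delta_pos": [tx, ty, tz], "spin": spin, "fingers": fingers}, ...]. A call has 1 to 8 rows; each row shifts and turns the commanded pose from where the row before left it, along the tool's axes as they then stand; what a row does not reach is not made up. A row lasts 1/10 s, in which the tool goes at most 50 mm and 8.59 degrees, less where a joint would pass 70% of its speed; a pose out of reach is approached as far as the arm can. A call with a gripper value outside its range is refused whole. The fingers move at their own pace and stop on an object; "grip_force" is the grip in N (left out, the last holds). Time passes only in rows, so rows that do not move let the fingers close. It gives the time, the measured TCP pose, the force, the opening and the grip force at its end, in the units of the state.
- status.read_state(): the state, without advancing time (a new reading comes with each control period).
- optics.capture(name): name is "scene" or "side" or "wrist"; returns (picture, depth): 400x640x3 uint8, blue, green, red; 400x640 float32, m along the optical axis (not along the pixel's ray), 0 where there is no reading.
- optics.camera_info(name): a dict with "fx", "fy", "cx", "cy" (pixels), "eye" and "rotation" of the camera in the world. Camera axes: x right, y down, z forward; pixel columns grow to the right and rows downward; lengths in m; the calibration is good to about 2 mm. The wrist camera is an equidistant fisheye: a pixel r from the principal point sees the ray r / f radians off the axis. A picture is of the moment at which its call begins: read the wrist's pose just before it. camera_info takes no time and is no camera call; for the wrist camera it gives the pose at the moment of the call.
- ticket.finish_job(): hands the job in; it is judged then, once.
Trained networks look in the newest picture that a camera, given by its name, has taken for a name from the list of things; names that differ only in an ending like _2 or _b are one class to them, and where a whole thing is asked for, a point or a joint stands for the part that bears it (a point fixed in the world has none). Each returns a list of dicts, best first, with "p" (0 to 1); they miss things now and then, are a little off and sometimes report something else, mostly with a low value. They report only what shows in the picture. A call takes as long as a camera call.
- optics.masks_of(camera, target): "mask" (400x640 bool, what is visible of it) and "xy" ([column, row] in pixels, amid what is visible of it).
The state is a dict: "time_s": time; "qpos": joint angles; "joint_vel": joint speeds; "joint_efforts": joint torques, N m; "tool_pos": TCP position; "ee_rot": TCP orientation; "contact_force": force on the tool from outside, world axes, zero at the start; "wrist_torque": the same for the moment, N m; "grip_width": opening from 0.0 (shut) to 1.0 (fully open); "finger_force": force on a finger pad.
Only numpy, scipy, OpenCV 4.12 (cv2) and the standard library are available. Lean on these libraries where they do the work, as an engineer would, in place of code of your own. Each camera call takes 0.05 s, during which the arm holds its last target. There are 200 camera calls.

TASK

The picture frame lies face down on the mat and its backing board has to be freed. Run your fingertips lightly along the joint between the board and the frame's near side (the robot's side), so that all four turn buttons there swing right off the board and lie back over the wood, either way round. There is glass under the board: do not press hard, do not shift or lift the frame, leave the things around it and on it where they are, and finish with the hand clear.

Things in the scene. Friction and masses are not known exactly. Their poses are not given: they have to be found in the camera images.
- frame: wooden picture frame lying face down, loose on a 3 mm mat (about 2 kg in all): 452 mm along its y, 332 along its x, 22 high, rails 46 wide. Origin: centre of its underside; x points away from the robot, so the near side is -x; y along the near side to the left; z up. Steel turn buttons sit on both long rails; the far row is already open and fixed. Flat hangers on the short rails.
- backing: plywood backing board filling the frame's opening, 240 mm along x, 360 along y; origin and axes are the frame's own (its underside, not the board's). Its upper face is 21 mm above that origin, 1 mm below the rails' upper face.
- seam_right (a point): right (-y) end of the joint between backing board and near rail, the board's near right corner, on the board's upper face (frame x -120, y -180, z +21 mm); axes as the frame's
- seam_left (a point): left (+y) end of the same joint, the board's near left corner, on the board's upper face (frame x -120, y +180, z +21 mm); axes as the frame's
- button1 (a joint): Turn button, first (rightmost) of the near row. Pivot on the near rail, 24 mm outside the joint with the board and 135 mm right of its middle (frame x -144, y -135 mm). Flat steel bar 10 mm wide with round ends, 40 mm from pivot to free end; underside 2 mm, top 8 mm above the board's face. Closed, it reaches 16 mm over the board. Angle as for button2.
- button2 (a joint): Turn button, second from the right of the near row. Pivot on the near rail, 24 mm outside the joint with the board and 45 mm right of its middle (frame x -144, y -45 mm). Angle in rad, 0 = straight in over the board (frame +x), positive = free end turned to +y (left); stops at +-2.0; clear of the board from 1.0 either way.
- button3 (a joint): Turn button, third from the right of the near row. Pivot on the near rail, 24 mm outside the joint with the board and 45 mm left of its middle (frame x -144, y +45 mm). Size as button1, angle as button2. About 1 N at the free end turns it and it stays where left.
- button4 (a joint): Turn button, last (leftmost) of the near row. Pivot on the near rail, 24 mm outside the joint with the board and 135 mm left of its middle (frame x -144, y +135 mm). Size as button1, angle as button2. Pushed sideways by a finger moving along the joint, it swings round until its end is clear of the finger.
- tape: roll of masking tape lying flat on the backing board, 100 mm across, 24 mm high; origin at the centre of its underside; leave it
- brush_jar: white jar, 76 mm across and 110 mm high, with brushes standing up to 240 mm, on the mat left of the frame; origin at the centre of its underside; leave it
- beaker: orange beaker, 72 mm across, 85 mm high, on the mat left of the frame; origin at the centre of its underside; leave it
- screwdriver: screwdriver, 190 mm long, lying on the mat right of the frame, up to 35 mm high; leave it

How it is judged:
By the outcome, as a careful person would: the job done as asked, in the order asked, and still so for the second after the job is handed in, with the robot touching nothing.
It also fails if it takes over 48 s, if anything falls off the work surface, if the arm or the gripper's body presses on something with over 40 N, if the wrist force passes 120 N, or if a joint passes its speed limit or range.

## Working session

There is one attempt and no reset: what is moved stays moved. The work goes in short steps, Python scripts to look and compute and a tool call to move; the robot and the scene stay as the last step left them, time stands still between calls to the robot, and variables do not carry over. Pictures are saved under pics/ and viewed, at most 10 in all, crops included, and the job is handed in when it is done.

Besides the shell and the picture viewer there is one more tool, called after ">>>" by a JSON object that holds its "fn" and its "kwargs". play_rows: Moves the arm, as the interface text tells. Its arguments: {"type":"object","properties":{"plan":{"type":"array","items":{"type":"object","properties":{"delta_pos":{"type":"array","items":{"type":"number"}},"spin":{"type":"number"},"fingers":{"type":"number"}}}},"grip_force":{"type":"number"}},"required":["plan"]}

```bash
ls; mkdir -p pics
python3 - <<'E'
from bench import status, optics, ctrl
import cv2, numpy as np
s=status.read_state()
for k in s: print(k,np.round(s[k],3).tolist())
print([a for a in dir(ctrl) if a[0]!='_'],ctrl.tip_extent)
ims=[]
for n in ["scene","side"]:
    im,d=optics.capture(n); np.savez(f"{n}.npz",im=im,d=d); ims.append(im)
    i=optics.camera_info(n); print(n,{k:np.round(v,4).tolist() if not isinstance(v,str) else v for k,v in i.items()})
    cv2.imwrite(f"pics/{n}0.png",im)
E
```

```text
pics
time_s 0.0
qpos [-1.278, 0.117, 1.442, 0.0, 1.584, -0.038]
joint_vel [-0.0, 0.001, 0.001, -0.0, 0.0, 0.002]
joint_efforts [-0.001, -72.126, -62.26, 0.078, 0.024, -0.0]
tool_pos [0.219, -0.638, 0.207]
ee_rot [[0.946, 0.325, -0.0], [0.325, -0.946, 0.001], [0.0, -0.001, -1.0]]
contact_force [0.041, -0.218, -0.97]
wrist_torque [-0.006, -0.02, 0.043]
finger_force 0.0
grip_width 0.998
['MotionError', 'tip_extent'] 0.025
scene {'fx': 419.7773, 'fy': 419.7773, 'cx': 316.2468, 'cy': 211.7243, 'eye': [1.0767, -0.2862, 0.9241], 'rotation': [[0.5794, 0.6857, -0.4405], [0.815, -0.4915, 0.3069], [-0.0061, -0.5369, -0.8436]]}
side {'fx': 437.9953, 'fy': 437.9953, 'cx': 324.3727, 'cy': 191.4752, 'eye': [0.5998, 0.7462, 0.8947], 'rotation': [[-0.9985, -0.0502, 0.024], [-0.0539, 0.7678, -0.6384], [0.0136, -0.6387, -0.7693]]}
```

View pics/scene0.png

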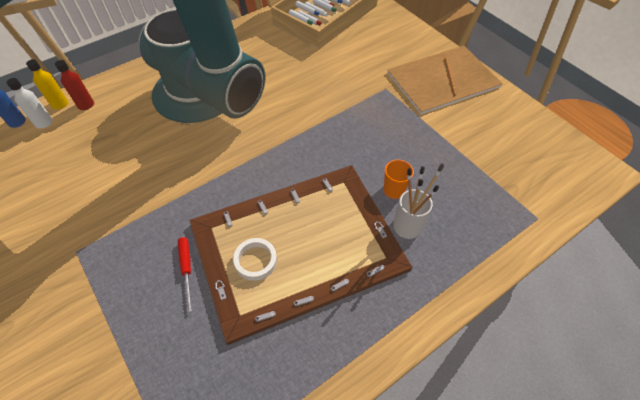

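View pics/side0.png

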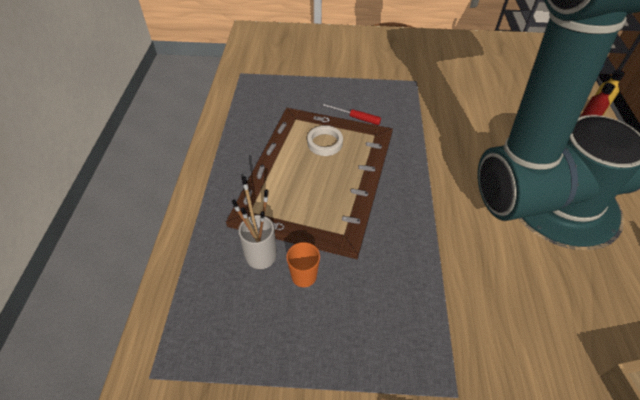

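The scene view shows the frame lying with its near rail between (192,222) and (352,168). The closed buttons are at about (227,218), (262,208), (295,197) and (327,185). The tape is at (255,259), the jar at (412,213), the beaker at (398,178) and the screwdriver at (185,270). The side view agrees. Next I fit the frame pose.

```bash
cat > h.py <<'E'
import numpy as np, cv2
from bench import optics
def rays(i,uv):
    uv=np.asarray(uv,float)
    return np.c_[(uv[:,0]-i['cx'])/i['fx'],(uv[:,1]-i['cy'])/i['fy'],np.ones(len(uv))]@np.array(i['rotation']).T
def on_plane(i,uv,z):
    r=rays(i,uv); e=np.array(i['eye']); return e+r*((z-e[2])/r[:,2])[:,None]
def by_depth(i,uv,d):
    uv=np.asarray(uv); return np.array(i['eye'])+rays(i,uv)*d[uv[:,1],uv[:,0]][:,None]
def pix(i,P):
    c=(np.asarray(P)-np.array(i['eye']))@np.array(i['rotation']); return np.c_[i['fx']*c[:,0]/c[:,2]+i['cx'],i['fy']*c[:,1]/c[:,2]+i['cy']]
E
python3 - <<'E'
from h import *
for n in ["scene","side"]:
    z=np.load(n+".npz"); d=z['d']; i=optics.camera_info(n)
    for t in ["frame","backing","tape","brush_jar","beaker","screwdriver","button1"]:
        for r in optics.masks_of(n,t)[:5 if t=="button1" else 1]:
            m=r['mask']&(d>0); v,u=np.nonzero(m); P=by_depth(i,np.c_[u,v],d)
            zz=np.percentile(P[:,2],[5,50,95])
            Q=P
            if t in("frame","backing"):
                v,u=np.nonzero(r['mask']); 
                k=abs(P[:,2]-np.median(P[:,2]))<.006; Q=P[k]
            rc=cv2.minAreaRect((Q[:,:2]*1000).astype(np.float32))
            print(n,t,round(r['p'],2),np.round(r['xy']),len(P),'z',np.round(zz,3),'c',np.round(rc[0]),'sz',np.round(rc[1]),'a',round(rc[2],1))
            if t in("frame","backing"): print(np.round(cv2.boxPoints(rc)).tolist())
E
```

```text
scene frame 0.67 [297. 251.] 23005 z [0.023 0.026 0.03 ] c [651. -49.] sz [453. 335.] a 77.3
[[438.0, -233.0], [765.0, -306.0], [865.0, 135.0], [537.0, 209.0]]
scene backing 0.75 [300. 241.] 12133 z [0.023 0.026 0.029] c [651. -49.] sz [364. 243.] a 77.2
[[492.0, -199.0], [729.0, -253.0], [809.0, 102.0], [572.0, 156.0]]
scene tape 0.95 [250. 244.] 885 z [0.028 0.048 0.052] c [ 638. -155.] sz [101.  99.] a 72.2
scene beaker 0.81 [394. 180.] 792 z [0.018 0.059 0.09 ] c [675. 230.] sz [ 65. 133.] a 29.8
scene screwdriver 0.59 [183. 260.] 533 z [0.007 0.026 0.032] c [ 556. -303.] sz [ 29. 203.] a 68.5
scene button1 0.6 [228. 219.] 56 z [0.031 0.034 0.037] c [ 500. -153.] sz [10. 42.] a 78.1
scene button1 0.49 [266. 206.] 74 z [0.026 0.033 0.036] c [519. -63.] sz [13. 44.] a 83.3
scene button1 0.47 [327. 184.] 50 z [0.029 0.034 0.036] c [560. 111.] sz [10. 40.] a 79.0
scene button1 0.4 [295. 194.] 70 z [0.025 0.033 0.036] c [539.  24.] sz [13. 43.] a 77.1
side frame 0.93 [317. 182.] 15063 z [0.02  0.024 0.028] c [651. -49.] sz [458. 333.] a 77.2
[[438.0, -235.0], [763.0, -309.0], [864.0, 137.0], [540.0, 211.0]]
side backing 0.93 [317. 180.] 7748 z [0.021 0.024 0.026] c [651. -48.] sz [361. 239.] a 76.9
[[493.0, -196.0], [727.0, -251.0], [809.0, 101.0], [576.0, 155.0]]
side tape 0.73 [323. 132.] 689 z [0.023 0.043 0.05 ] c [ 636. -168.] sz [101. 131.] a 5.3
side brush_jar 0.73 [255. 236.] 2163 z [0.015 0.088 0.214] c [801. 107.] sz [ 98. 300.] a 14.2
side beaker 0.79 [304. 261.] 1132 z [0.008 0.053 0.087] c [661. 259.] sz [67. 71.] a 12.6
side screwdriver 0.74 [363. 115.] 272 z [0.01  0.023 0.029] c [ 549. -311.] sz [ 53. 170.] a 61.6
side button1 0.55 [358. 191.] 67 z [0.026 0.032 0.034] c [537.  21.] sz [19. 39.] a 78.3
side button1 0.37 [373. 144.] 62 z [0.024 0.031 0.033] c [ 496. -156.] sz [23. 42.] a 75.4
side button1 0.37 [368. 173.] 95 z [0.023 0.03  0.034] c [516. -67.] sz [26. 44.] a 77.3
```

>>> {"fn": "play_rows", "kwargs": {"plan": [{"delta_pos": [0.033, -0.027, 0], "spin": 0, "fingers": 0}, {"delta_pos": [0.033, -0.027, 0], "spin": 0, "fingers": 0}, {"delta_pos": [0.033, -0.027, 0], "spin": 0, "fingers": 0}, {"delta_pos": [0.033, -0.027, 0], "spin": 0, "fingers": 0}, {"delta_pos": [0.033, -0.027, 0], "spin": 0, "fingers": 0}, {"delta_pos": [0.033, -0.027, 0], "spin": 0, "fingers": 0}, {"delta_pos": [0.033, -0.027, 0], "spin": 0, "fingers": 0}, {"delta_pos": [0.033, -0.027, 0], "spin": 0, "fingers": 0}]}}

```text
time_s: 1.6
tool_pos: [0.3993, -0.3468, 0.2083]
ee_rot: [[0.946, 0.325, 0.0], [0.325, -0.946, -0.0], [0.0, 0.0, -1.0]]
contact_force: [1.0, -0.6, 0.6]
grip_width: 0.364
finger_force: 0.0
```

>>> {"fn": "play_rows", "kwargs": {"plan": [{"delta_pos": [0.033, -0.027, 0], "spin": 0, "fingers": 0}, {"delta_pos": [0.033, -0.027, 0], "spin": 0, "fingers": 0}, {"delta_pos": [0.033, -0.027, 0], "spin": 0, "fingers": 0}, {"delta_pos": [0.033, -0.027, 0], "spin": 0, "fingers": 0}, {"delta_pos": [0, 0, 0], "spin": 1.32, "fingers": 0}, {"delta_pos": [0, 0, 0], "spin": 1.32, "fingers": 0}, {"delta_pos": [0, 0, 0], "spin": 1.32, "fingers": 0}, {"delta_pos": [0, 0, 0], "spin": 1.32, "fingers": 0}]}}

```text
time_s: 2.4
tool_pos: [0.4886, -0.2032, 0.2081]
ee_rot: [[0.974, -0.225, 0.0], [-0.225, -0.974, -0.0], [0.0, 0.0, -1.0]]
contact_force: [-0.0, 0.1, -0.0]
grip_width: 0.002
finger_force: 0.0
```

>>> {"fn": "play_rows", "kwargs": {"plan": [{"delta_pos": [0, 0, 0], "spin": 0, "fingers": 0}, {"delta_pos": [0, 0, 0], "spin": 0, "fingers": 0}, {"delta_pos": [0, 0, 0], "spin": 0, "fingers": 0}]}}

```text
time_s: 2.7
tool_pos: [0.4885, -0.2034, 0.2081]
ee_rot: [[0.976, -0.217, 0.0], [-0.217, -0.976, -0.0], [0.0, 0.0, -1.0]]
contact_force: [-1.0, -0.9, -0.5]
grip_width: 0.004
finger_force: 0.0
```

Run:
```python
from h import *
from bench import status
c=np.array([.651,-.049]); th=np.radians(-12.75); R=np.array([[np.cos(th),-np.sin(th)],[np.sin(th),np.cos(th)]])
for n in ["scene","side"]:
    d=np.load(n+".npz")['d']; i=optics.camera_info(n)
    v,u=np.nonzero(d>0); P=by_depth(i,np.c_[u,v],d); F=np.c_[(P[:,:2]-c)@R,P[:,2]]
    for lo,hi in [(.04,.085),(.085,.115),(.115,.26)]:
        k=(F[:,2]>lo)&(F[:,2]<hi)&(F[:,1]>.1)&(F[:,1]<.36)&(abs(F[:,0])<.2)
        if k.any(): print(n,lo,k.sum(),'x',np.round(np.percentile(F[k,0],[0,2,50,98]),3),'y',np.round(np.percentile(F[k,1],[0,2,50,98]),3))
s=status.read_state(); p=np.array(s['tool_pos'])
print(s['time_s'],p,'frame xy',(p[:2]-c)@R,'tool y in frame',R.T@np.array(s['ee_rot'])[:2,1],s['contact_force'],s['grip_width'],np.round(s['ee_rot'],4).tolist())
im,d=optics.capture("wrist"); cv2.imwrite("pics/w1.png",im)
im,d=optics.capture("scene"); cv2.imwrite("pics/s1.png",im)
```

```text
scene 0.04 961 x [-0.093 -0.09  -0.022  0.093] y [0.24  0.242 0.284 0.331]
scene 0.085 644 x [-0.093 -0.089  0.055  0.093] y [0.24  0.242 0.276 0.333]
scene 0.115 549 x [0.019 0.026 0.057 0.09 ] y [0.241 0.246 0.284 0.314]
side 0.04 1203 x [-0.093 -0.089 -0.027  0.088] y [0.243 0.245 0.292 0.335]
side 0.085 721 x [-0.093 -0.09   0.042  0.089] y [0.243 0.245 0.29  0.335]
side 0.115 544 x [0.021 0.025 0.06  0.087] y [0.245 0.251 0.287 0.319]
2.7 [ 0.48851298 -0.20339762  0.20812647] frame xy [-0.12440531 -0.186451  ] tool y in frame [ 0.00366663 -0.99999328] [-0.97610896 -0.88502862 -0.52064579] 0.004291836014047997 [[0.9761, -0.2171, 0.0001], [-0.2171, -0.9761, -0.0], [0.0001, 0.0, -1.0]]
```

View pics/w1.png

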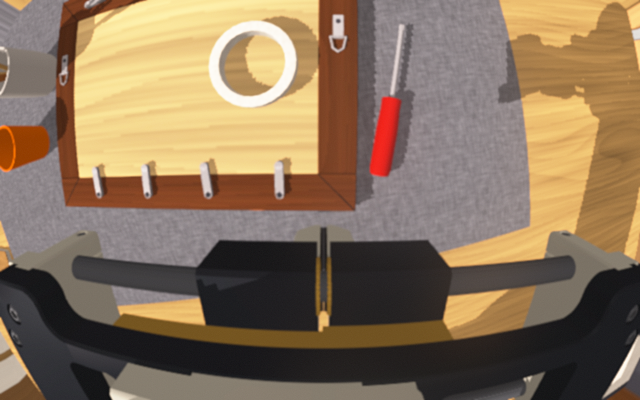

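The wrist view shows the four closed buttons at about (98,180), (148,180), (207,180) and (280,180). The hand is right of button 1 and aligned with the joint, so I lower it.

>>> {"fn": "play_rows", "kwargs": {"plan": [{"delta_pos": [0.001, 0, 0.04], "spin": 0, "fingers": 0}, {"delta_pos": [0, 0, 0.04], "spin": 0, "fingers": 0}, {"delta_pos": [0, 0, 0.04], "spin": 0, "fingers": 0}, {"delta_pos": [0, 0, 0.02], "spin": 0, "fingers": 0}, {"delta_pos": [0, 0, 0.01], "spin": 0, "fingers": 0}, {"delta_pos": [0, 0, 0.004], "spin": 0, "fingers": 0}, {"delta_pos": [0, 0, 0], "spin": 0, "fingers": 0}, {"delta_pos": [0, 0, 0], "spin": 0, "fingers": 0}]}}

```text
time_s: 3.6
tool_pos: [0.4901, -0.2039, 0.0554]
ee_rot: [[0.975, -0.22, 0.002], [-0.22, -0.975, -0.001], [0.002, 0.0, -1.0]]
contact_force: [0.6, 0.0, -0.9]
grip_width: 0.003
finger_force: 0.0
```

Run:
```python
from h import *
im,d=optics.capture("side"); a=cv2.resize(im[90:240,290:430],None,fx=4,fy=4,interpolation=cv2.INTER_CUBIC); cv2.imwrite("pics/d2.png",a)
```

```text
(no output)
```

View pics/d2.png

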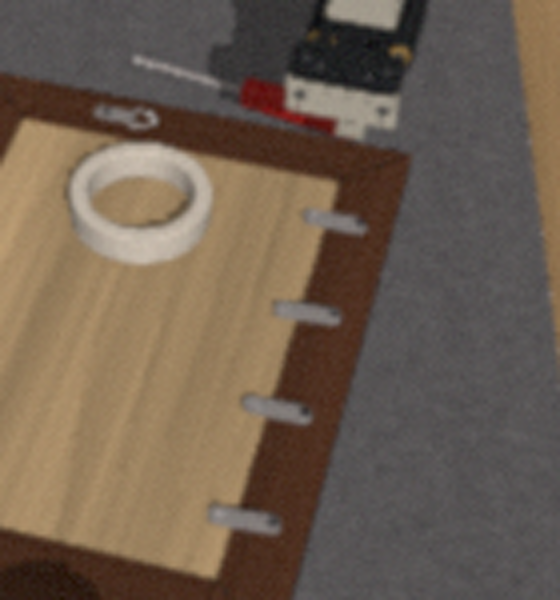

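The crop shows the four closed buttons. The hand is near (345,110), and its dark fingertip is hard to tell from the wood. I check it by projection and depth.

Run:
```python
from h import *
from bench import status
c=np.array([.651,-.049]); th=np.radians(-12.75); R=np.array([[np.cos(th),-np.sin(th)],[np.sin(th),np.cos(th)]])
s=status.read_state(); p=np.array(s['tool_pos']); print(p,(p[:2]-c)@R,s['contact_force'])
i=optics.camera_info("side"); im,d=optics.capture("side"); d0=np.load("side.npz")['d']; im0=np.load("side.npz")['im']
print("tip px",pix(i,[p-[0,0,.025]]))
v,u=np.nonzero((d>0)&(d0>0)&(d0-d>.006)); P=by_depth(i,np.c_[u,v],d); F=np.c_[(P[:,:2]-c)@R,P[:,2]]
k=F[:,2]<.11
for lo in np.arange(.025,.11,.01):
    k=(F[:,2]>lo)&(F[:,2]<lo+.01)&(abs(F[:,1]+.18)<.15)
    if k.sum()>3: print(round(lo,3),k.sum(),np.round(F[k].min(0),3),np.round(F[k].max(0),3))
```

```text
[ 0.49010149 -0.20383953  0.0553675 ] [-0.12275844 -0.18653143] [ 0.35341297 -0.64610306  0.18384077]
tip px [[375.77361121 132.15168999]]
0.025 209 [-0.166 -0.261  0.025] [ 0.164 -0.031  0.035]
0.035 9 [-0.026 -0.318  0.035] [ 1.27  -0.052  0.045]
0.045 16 [-0.035 -0.323  0.046] [ 1.278 -0.061  0.052]
0.065 5 [-0.133 -0.191  0.069] [-0.118 -0.174  0.074]
0.075 17 [-0.133 -0.175  0.075] [-0.115 -0.169  0.084]
0.085 9 [-0.132 -0.173  0.085] [-0.115 -0.169  0.09 ]
```

Run:
```python
from h import *
i=optics.camera_info("side"); im,d=optics.capture("side"); z=np.load("side.npz"); d0=z['d']; im0=z['im']
print(np.round(pix(i,[[.4901-.0,-.2038,z] for z in (.0304,.04,.05,.06,.07)])).tolist())
sl=np.s_[116:138,368:388]
print(abs(im[sl].astype(int)-im0[sl]).max(2)); print(np.round((d0-d)[sl]*1000).astype(int)); print((d[sl]==0).sum())
a=np.hstack([cv2.resize(x[105:150,350:400],None,fx=8,fy=8,interpolation=cv2.INTER_NEAREST) for x in (im0,im)]); cv2.imwrite("pics/d3.png",cv2.convertScaleAbs(a,alpha=1.8))
```

```text
[[376.0, 132.0], [376.0, 130.0], [376.0, 127.0], [377.0, 124.0], [377.0, 122.0]]
[[114 114 108 116 120 114 113 113 117 105 101  88  75  76  76  77  59  45
   48  57]
 [114 110 115 119 112 123 119 123 118 123 119 114  92  76  76  72  26   6
    7  48]
 [ 74  90  97  98 100 114 110 123 111 114 115 121 107  83  76  62  29   7
   24  52]
 [ 56  56  51  46  54  71  86 107 109 106 113 108 108  81  76  73  60  53
   63  74]
 [ 60  65  63  69  65  56  65 101  95  82  95 108 104  64  66  73  65  59
   71  76]
 [ 43  49  57  62  63  62  70 106 101 103 103 115  96  47  37  47  45  40
   61  63]
 [ 23  22  30  41  48  36  82 106 112 115 109 114  93  35  13  10  12  14
   23  24]
 [  2  12  18  25  17  21  72 101 110 111 107  96  74  26   3   6   3   4
    3   4]
 [  9   2  13   7   4  11  20  42  55  65  73  64  39  11   3   1   6   2
    2   2]
 [  3   4   1   2   4   3   5   6   6  22  18  12  11   1   2   6   5   3
    5   4]
 [  2   2   5   6   3   2   5   6   4   3  12   2   6   4   3   2   4   3
    1   2]
 [  4   2   1   7   9   3   1   8   6   6   2   8   7   3   3   2   8   2
    6   2]
[... 2904 characters left out ...]
  3     0    -1    -4
     -3    -2     1     0    -8     3     2    -6]
 [    2     4    -1    -2     2     8     5    -3     7    -7     4     3
      1    -2    -4     6    -2     2    -3     4]
 [    2    -4     4     3    -2    -2     5    -1     0     4     2     1
     -6     1    -3     1     3    -2     4     1]
 [    1     2     1     0    -2    -1     1    10    -4     6    -4     7
     -1     3     2     1     4    -2     1     7]
 [   -6    -1    -1    -2     1     0    -4    -1     2     8    -4    -2
      1     3     3     3     5     3     5    -4]
 [    4    -2    -4     1    -1     4    -5     1     2   -11    -1    -5
      3    -4    -4     1     3     2     1     0]]
2
```

View pics/d3.png

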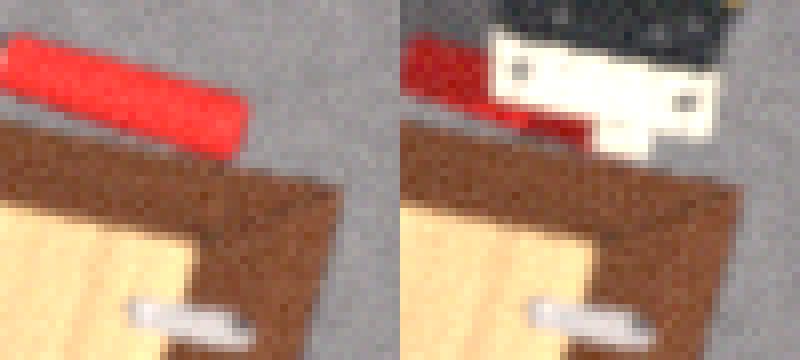

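The right-hand image shows the hand's lowest visible part ending at row 124, but the tip should project to row 132. I check this from the scene camera before going lower.

Run:
```python
from h import *
from bench import status
c=np.array([.651,-.049]); th=np.radians(-12.75); R=np.array([[np.cos(th),-np.sin(th)],[np.sin(th),np.cos(th)]])
p=np.array(status.read_state()['tool_pos'])
i=optics.camera_info("scene"); im,d=optics.capture("scene"); z0=np.load("scene.npz"); d0=z0['d']
for z in (.0304,.0504,.0704): print(z,np.round(pix(i,[[*p[:2],z]]),1))
v,u=np.nonzero((d>0)&(d0>0)&(d0-d>.012)&(d0-d<.5)); P=by_depth(i,np.c_[u,v],d); F=np.c_[(P[:,:2]-c)@R,P[:,2]]
for lo in np.arange(.025,.13,.01):
    k=(F[:,2]>lo)&(F[:,2]<lo+.01)&(abs(F[:,1]+.18)<.15)&(abs(F[:,0]+.12)<.12)
    if k.sum()>3: print(round(lo,3),k.sum(),np.round(np.percentile(F[k],[3,97],axis=0),3).tolist())
a=cv2.resize(im[150:300,150:350],None,fx=4,fy=4,interpolation=cv2.INTER_CUBIC); cv2.imwrite("pics/s3.png",cv2.convertScaleAbs(a,alpha=1.5))
```

```text
0.0304 [[208.1 226.7]]
0.0504 [[206.3 222.5]]
0.0704 [[204.4 218.2]]
0.065 12 [[-0.117, -0.196, 0.067], [-0.113, -0.178, 0.075]]
0.075 35 [[-0.117, -0.199, 0.076], [-0.112, -0.173, 0.085]]
0.085 28 [[-0.117, -0.2, 0.086], [-0.112, -0.173, 0.094]]
0.095 38 [[-0.116, -0.201, 0.095], [-0.113, -0.173, 0.104]]
0.105 39 [[-0.118, -0.202, 0.106], [-0.113, -0.171, 0.114]]
0.115 19 [[-0.116, -0.202, 0.116], [-0.113, -0.172, 0.123]]
```

View pics/s3.png

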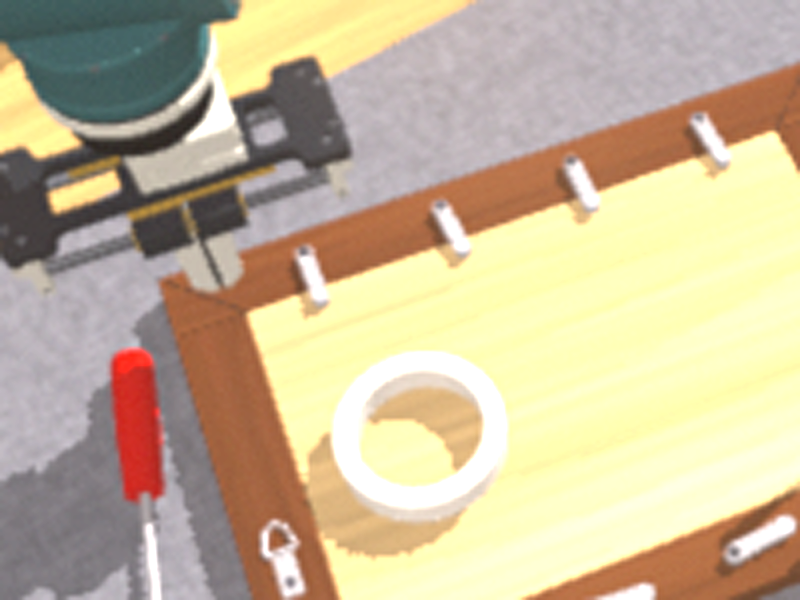

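The scene view shows the closed fingertips at about (215,275) in the crop. Both cameras put the tips at z≈0.068, not 0.030. The wrist camera's depth can test this independently.

Run:
```python
from h import *
from bench import status
c=np.array([.651,-.049]); th=np.radians(-12.75); R=np.array([[np.cos(th),-np.sin(th)],[np.sin(th),np.cos(th)]])
s=status.read_state(); i=optics.camera_info("wrist"); im,d=optics.capture("wrist"); np.savez("w.npz",d=d,im=im)
print({k:np.round(v,4).tolist() for k,v in i.items() if k not in('model','name')} if True else 0)
v,u=np.nonzero(d>0); x=(u-i['cx'])/i['fx']; y=(v-i['cy'])/i['fy']; r=np.hypot(x,y)+1e-9
k=r<1.2; u,v,x,y,r=[q[k] for q in(u,v,x,y,r)]
t=np.tan(r)/r; C=np.c_[x*t,y*t,np.ones(len(r))]*d[v,u][:,None]
P=np.array(i['eye'])+C@np.array(i['rotation']).T; F=np.c_[(P[:,:2]-c)@R,P[:,2]]
k=(abs(F[:,0])<.1)&(F[:,1]>-.05)&(F[:,1]<.15); print("board z",k.sum(),np.percentile(F[k,2],[5,50,95]))
k=(abs(F[:,0]+.122)<.03)&(abs(F[:,1]+.187)<.03)
for lo in np.arange(.0,.13,.01):
    q=k&(F[:,2]>lo)&(F[:,2]<lo+.01)
    if q.sum()>3: print(round(lo,3),q.sum(),np.round(np.percentile(F[q],[3,97],axis=0),3).tolist(), u[q].mean(),v[q].mean())
```

```text
{'fx': 309.7069, 'fy': 309.7069, 'cx': 323.1645, 'cy': 196.8015, 'eye': [0.5546, -0.2183, 0.2308], 'rotation': [[-0.2206, -0.9461, -0.2369], [-0.9754, 0.214, 0.0537], [-0.0001, 0.2429, -0.97]]}
board z 24895 [0.02220516 0.02337399 0.02454128]
0.02 4973 [[-0.136, -0.215, 0.022], [-0.093, -0.159, 0.025]] 324.2388900060326 202.5258395334808
0.06 77 [[-0.116, -0.194, 0.065], [-0.114, -0.177, 0.07]] 321.5584415584416 227.33766233766235
0.07 318 [[-0.116, -0.199, 0.07], [-0.114, -0.173, 0.08]] 323.685534591195 231.48742138364778
0.08 389 [[-0.116, -0.2, 0.08], [-0.114, -0.172, 0.089]] 323.16195372750644 237.7892030848329
0.09 99 [[-0.116, -0.189, 0.091], [-0.114, -0.184, 0.1]] 323.5353535353535 247.2929292929293
0.1 103 [[-0.117, -0.189, 0.1], [-0.114, -0.184, 0.109]] 323.3203883495146 256.1650485436893
0.11 57 [[-0.117, -0.188, 0.111], [-0.116, -0.185, 0.117]] 323.05263157894734 266.42105263157896
0.12 70 [[-0.131, -0.188, 0.124], [-0.126, -0.185, 0.126]] 323.0 305.5
```

Run:
```python
from h import *
from bench import status
c=np.array([.651,-.049]); th=np.radians(-12.75); R=np.array([[np.cos(th),-np.sin(th)],[np.sin(th),np.cos(th)]])
s=status.read_state(); p=np.array(s['tool_pos']); t=np.r_[(p[:2]-c)@R,.067]; print(s['time_s'],np.round(s['qpos'],2),t)
A=[]
for n in("scene","side"):
    i=optics.camera_info(n); im,d=optics.capture(n); d0=np.load(n+".npz")['d']
    v,u=np.nonzero((d>0)&(d0-d>.02)&(d0-d<.6)); A.append(by_depth(i,np.c_[u,v],d))
P=np.vstack(A); F=np.c_[(P[:,:2]-c)@R,P[:,2]]-t
for lo in np.arange(-.01,.16,.01):
    k=(F[:,2]>lo)&(F[:,2]<lo+.01)&(abs(F[:,1])<.15)&(abs(F[:,0])<.12)
    if k.sum()>3: print(round(lo,3),k.sum(),np.round(np.percentile(F[k,:2],[2,98],axis=0),3).tolist())
```

```text
3.85 [-0.44 -0.12  1.93  0.    1.33  1.35] [-0.12312653 -0.18647316  0.067     ]
0.0 31 [[-0.01, -0.009], [0.01, 0.015]]
0.01 48 [[-0.009, -0.013], [0.01, 0.018]]
0.02 38 [[-0.003, -0.015], [0.01, 0.017]]
0.03 31 [[0.006, -0.015], [0.01, 0.015]]
0.04 37 [[0.006, -0.015], [0.01, 0.016]]
0.05 15 [[0.007, -0.014], [0.011, 0.015]]
0.08 89 [[-0.036, -0.084], [0.035, 0.089]]
0.09 300 [[-0.037, -0.08], [0.036, 0.088]]
0.1 576 [[-0.036, -0.08], [0.036, 0.092]]
0.11 337 [[-0.034, -0.088], [0.036, 0.095]]
0.12 1546 [[-0.034, -0.092], [0.035, 0.094]]
0.13 172 [[-0.023, -0.066], [0.025, 0.07]]
0.14 120 [[-0.021, -0.016], [0.025, 0.043]]
0.15 59 [[-0.021, -0.014], [0.024, 0.044]]
```

The body starts about 82 mm above the true tips, as specified. So the hand's geometry is right, but the tips really are about 37 mm above where tool_pos puts them. I trust the images and lower in small steps, watching the force.

>>> {"fn": "play_rows", "kwargs": {"plan": [{"delta_pos": [0, 0, 0.002], "spin": 0, "fingers": 0}, {"delta_pos": [0, 0, 0.002], "spin": 0, "fingers": 0}, {"delta_pos": [0, 0, 0.002], "spin": 0, "fingers": 0}, {"delta_pos": [0, 0, 0], "spin": 0, "fingers": 0}]}}

```text
time_s: 4.35
tool_pos: [0.4893, -0.2035, 0.0476]
ee_rot: [[0.975, -0.22, -0.001], [-0.22, -0.975, 0.0], [-0.001, -0.0, -1.0]]
contact_force: [-0.3, 0.2, -0.5]
grip_width: 0.005
finger_force: 0.0
```

>>> {"fn": "play_rows", "kwargs": {"plan": [{"delta_pos": [0, 0, 0.005], "spin": 0, "fingers": 0}, {"delta_pos": [0, 0, 0.005], "spin": 0, "fingers": 0}, {"delta_pos": [0, 0, 0.005], "spin": 0, "fingers": 0}, {"delta_pos": [0, 0, 0.005], "spin": 0, "fingers": 0}, {"delta_pos": [0, 0, 0], "spin": 0, "fingers": 0}, {"delta_pos": [0, 0, 0], "spin": 0, "fingers": 0}]}}

```text
time_s: 4.95
tool_pos: [0.4895, -0.2036, 0.028]
ee_rot: [[0.975, -0.22, -0.0], [-0.22, -0.975, 0.0], [-0.0, -0.0, -1.0]]
contact_force: [0.3, -0.2, 0.7]
grip_width: 0.001
finger_force: 0.0
```

```bash
cat > tip.py <<'E'
from h import *
from bench import status
c=np.array([.651,-.049]); th=np.radians(-12.75); R=np.array([[np.cos(th),-np.sin(th)],[np.sin(th),np.cos(th)]])
s=status.read_state(); p=np.array(s['tool_pos']); t=(p[:2]-c)@R
print(s['time_s'],np.round(p,4),'frame',np.round(t,4),'F',np.round(s['contact_force'],1))
i=optics.camera_info("wrist"); im,d=optics.capture("wrist")
v,u=np.nonzero(d>0); x=(u-i['cx'])/i['fx']; y=(v-i['cy'])/i['fy']; r=np.hypot(x,y)+1e-9
k=r<1.2; u,v,x,y,r=[q[k] for q in(u,v,x,y,r)]
T=np.tan(r)/r; C=np.c_[x*T,y*T,np.ones(len(r))]*d[v,u][:,None]
P=np.array(i['eye'])+C@np.array(i['rotation']).T; F=np.c_[(P[:,:2]-c)@R,P[:,2]]
k=(F[:,0]-t[0]<.0105)&(F[:,0]-t[0]>.004)&(abs(F[:,1]-t[1])<.012)
z=np.sort(F[k,2]); print('z of finger face',np.round(np.percentile(z,[0,1,3,5,10,20]),4),len(z))
k=(abs(F[:,0])<.1)&(F[:,1]>-.05)&(F[:,1]<.15); print('board',np.median(F[k,2]))
cv2.imwrite("pics/wt.png",im)
E
python3 tip.py
```

```text
4.95 [ 0.4895 -0.2036  0.028 ] frame [-0.1234 -0.1864] F [ 0.3 -0.2  0.7]
z of finger face [0.0213 0.0227 0.0231 0.0234 0.0237 0.0245] 1313
board 0.023334375484556136
```

No contact so far. I measure the tip's height precisely.

```bash
cat >> tip.py <<'E'
for n in("wrist","scene","side"):
    if n!="wrist":
        j=optics.camera_info(n); im,d=optics.capture(n); v,u=np.nonzero(d>0); P=by_depth(j,np.c_[u,v],d); F=np.c_[(P[:,:2]-c)@R,P[:,2]]
    k=(abs(F[:,0]-t[0])<.013)&(abs(F[:,1]-t[1])<.02)&(F[:,2]<.08)
    h,e=np.histogram(F[k,2],np.arange(.018,.06,.002)); print(n,dict(zip(np.round(e[:-1]*1000).astype(int).tolist(),h.tolist())))
E
python3 tip.py
```

```text
5.0 [ 0.4896 -0.2036  0.0282] frame [-0.1233 -0.1864] F [ 0.7 -0.1  0.4]
z of finger face [0.0219 0.0227 0.023  0.0233 0.0237 0.0244] 1306
board 0.023352935524797364
wrist {18: 0, 20: 14, 22: 608, 24: 602, 26: 0, 28: 0, 30: 0, 32: 0, 34: 0, 36: 0, 38: 20, 40: 32, 42: 38, 44: 52, 46: 86, 48: 64, 50: 61, 52: 68, 54: 73, 56: 116}
scene {18: 0, 20: 0, 22: 5, 24: 33, 26: 50, 28: 18, 30: 2, 32: 0, 34: 0, 36: 0, 38: 0, 40: 0, 42: 3, 44: 3, 46: 5, 48: 3, 50: 4, 52: 9, 54: 6, 56: 7}
side {18: 1, 20: 3, 22: 17, 24: 31, 26: 16, 28: 2, 30: 1, 32: 0, 34: 0, 36: 0, 38: 0, 40: 1, 42: 0, 44: 1, 46: 1, 48: 3, 50: 3, 52: 4, 54: 2, 56: 3}
```

>>> {"fn": "play_rows", "kwargs": {"plan": [{"delta_pos": [0, 0, 0.003], "spin": 0, "fingers": 0}, {"delta_pos": [0, 0, 0.003], "spin": 0, "fingers": 0}, {"delta_pos": [0, 0, 0.002], "spin": 0, "fingers": 0}, {"delta_pos": [0, 0, 0.0015], "spin": 0, "fingers": 0}, {"delta_pos": [0, 0, 0], "spin": 0, "fingers": 0}, {"delta_pos": [0, 0, 0], "spin": 0, "fingers": 0}]}}

```text
time_s: 5.75
tool_pos: [0.4895, -0.2036, 0.0185]
ee_rot: [[0.975, -0.22, -0.0], [-0.22, -0.975, 0.0], [-0.0, 0.0, -1.0]]
contact_force: [-0.9, 0.3, 0.0]
grip_width: 0.008
finger_force: 0.0
```

```bash
python3 tip.py
```

```text
5.75 [ 0.4895 -0.2036  0.0185] frame [-0.1234 -0.1864] F [-0.9  0.3  0. ]
z of finger face [0.0217 0.0225 0.0231 0.0234 0.0238 0.0247] 1247
board 0.023336007992384805
wrist {18: 0, 20: 3, 22: 504, 24: 501, 26: 1, 28: 14, 30: 25, 32: 46, 34: 48, 36: 76, 38: 75, 40: 57, 42: 69, 44: 73, 46: 112, 48: 72, 50: 85, 52: 34, 54: 24, 56: 17}
scene {18: 0, 20: 1, 22: 3, 24: 19, 26: 38, 28: 16, 30: 2, 32: 3, 34: 5, 36: 3, 38: 3, 40: 3, 42: 6, 44: 9, 46: 3, 48: 7, 50: 12, 52: 4, 54: 1, 56: 8}
side {18: 2, 20: 5, 22: 11, 24: 19, 26: 11, 28: 1, 30: 0, 32: 0, 34: 1, 36: 2, 38: 3, 40: 4, 42: 3, 44: 1, 46: 4, 48: 2, 50: 1, 52: 0, 54: 0, 56: 0}
```

View pics/wt.png

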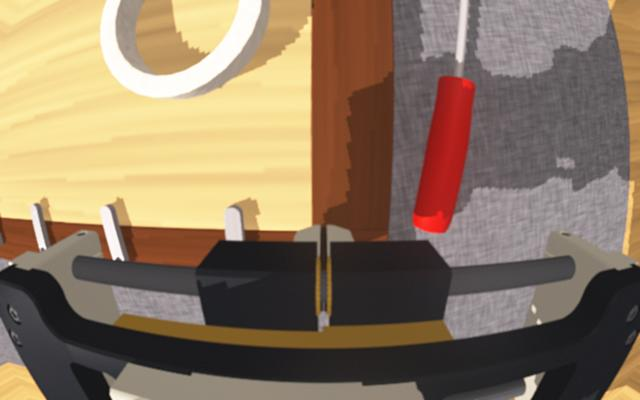

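The wrist view shows the tip just above the frame corner, with button 1 next to it at (235,222). The tip is at z≈0.029. I go down 1 mm, 2 mm nearer, and sweep slowly past the first button.

>>> {"fn": "play_rows", "kwargs": {"plan": [{"delta_pos": [-0.002, 0, 0.001], "spin": 0, "fingers": 0}, {"delta_pos": [0, -0.008, 0], "spin": 0, "fingers": 0}, {"delta_pos": [0, -0.008, 0], "spin": 0, "fingers": 0}, {"delta_pos": [0, -0.008, 0], "spin": 0, "fingers": 0}, {"delta_pos": [0, -0.006, 0], "spin": 0, "fingers": 0}, {"delta_pos": [0, -0.006, 0], "spin": 0, "fingers": 0}, {"delta_pos": [0, -0.006, 0], "spin": 0, "fingers": 0}]}}

```text
time_s: 6.6
tool_pos: [0.4972, -0.1619, 0.0178]
ee_rot: [[0.975, -0.22, 0.001], [-0.22, -0.975, -0.001], [0.001, 0.001, -1.0]]
contact_force: [1.8, -4.0, 0.6]
grip_width: 0.007
finger_force: 1.9
```

>>> {"fn": "play_rows", "kwargs": {"plan": [{"delta_pos": [0, -0.006, 0], "spin": 0, "fingers": 0}, {"delta_pos": [0, -0.006, 0], "spin": 0, "fingers": 0}, {"delta_pos": [0, -0.006, 0], "spin": 0, "fingers": 0}, {"delta_pos": [0, -0.006, 0], "spin": 0, "fingers": 0}, {"delta_pos": [0, -0.006, 0], "spin": 0, "fingers": 0}, {"delta_pos": [0, -0.006, 0], "spin": 0, "fingers": 0}, {"delta_pos": [0, 0, 0], "spin": 0, "fingers": 0}]}}

```text
time_s: 7.3
tool_pos: [0.5048, -0.1263, 0.0175]
ee_rot: [[0.976, -0.22, -0.0], [-0.22, -0.976, 0.0], [-0.0, -0.0, -1.0]]
contact_force: [0.3, -0.2, -0.5]
grip_width: 0.003
finger_force: 0.2
```

```bash
python3 tip.py | head -1
python3 - <<'E'
from h import *
im,d=optics.capture("scene"); a=cv2.resize(im[150:300,170:370],None,fx=4,fy=4,interpolation=cv2.INTER_CUBIC); cv2.imwrite("pics/s4.png",cv2.convertScaleAbs(a,alpha=1.4))
E
```

```text
7.3 [ 0.5048 -0.1263  0.0175] frame [-0.1255 -0.1076] F [ 0.3 -0.2 -0.5]
```

View pics/s4.png

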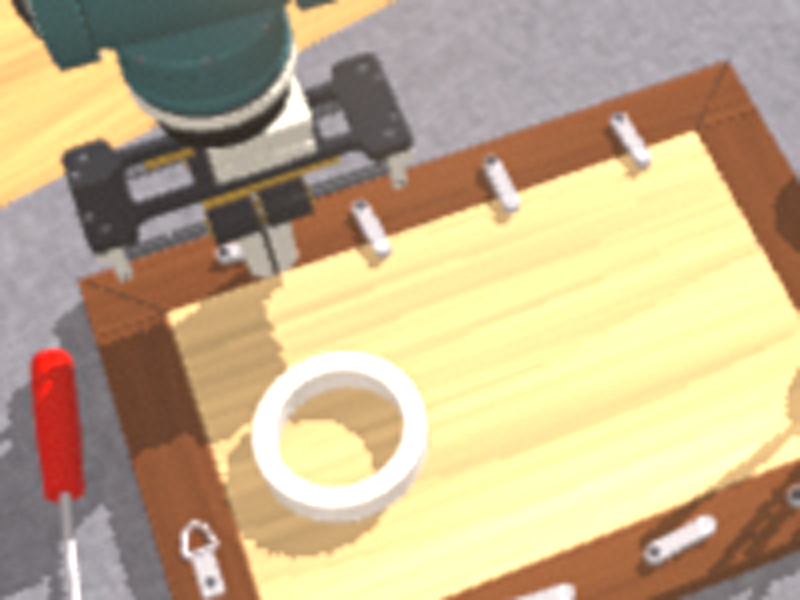

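Button 1 (crop ~(228,253)) has swung back onto the rail, with only about 4 N of force. The frame hasn't moved, so I continue the sweep.

>>> {"fn": "play_rows", "kwargs": {"plan": [{"delta_pos": [0, -0.006, 0], "spin": 0, "fingers": 0}, {"delta_pos": [0, -0.006, 0], "spin": 0, "fingers": 0}, {"delta_pos": [0, -0.006, 0], "spin": 0, "fingers": 0}, {"delta_pos": [0, -0.006, 0], "spin": 0, "fingers": 0}, {"delta_pos": [0, -0.006, 0], "spin": 0, "fingers": 0}, {"delta_pos": [0, -0.006, 0], "spin": 0, "fingers": 0}, {"delta_pos": [0, -0.006, 0], "spin": 0, "fingers": 0}, {"delta_pos": [0, -0.006, 0], "spin": 0, "fingers": 0}]}}

```text
time_s: 8.3
tool_pos: [0.5154, -0.0797, 0.0175]
ee_rot: [[0.975, -0.22, -0.0], [-0.22, -0.975, 0.0], [-0.0, -0.0, -1.0]]
contact_force: [0.4, -0.3, 0.4]
grip_width: 0.006
finger_force: 0.0
```

>>> {"fn": "play_rows", "kwargs": {"plan": [{"delta_pos": [0, -0.006, 0], "spin": 0, "fingers": 0}, {"delta_pos": [0, -0.006, 0], "spin": 0, "fingers": 0}, {"delta_pos": [0, -0.006, 0], "spin": 0, "fingers": 0}, {"delta_pos": [0, -0.006, 0], "spin": 0, "fingers": 0}, {"delta_pos": [0, -0.006, 0], "spin": 0, "fingers": 0}, {"delta_pos": [0, -0.006, 0], "spin": 0, "fingers": 0}, {"delta_pos": [0, -0.006, 0], "spin": 0, "fingers": 0}, {"delta_pos": [0, -0.006, 0], "spin": 0, "fingers": 0}]}}

```text
time_s: 9.1
tool_pos: [0.5259, -0.0329, 0.0175]
ee_rot: [[0.975, -0.22, -0.0], [-0.22, -0.975, 0.0], [-0.0, -0.0, -1.0]]
contact_force: [0.2, 0.1, -0.7]
grip_width: 0.005
finger_force: 0.3
```

>>> {"fn": "play_rows", "kwargs": {"plan": [{"delta_pos": [0, -0.006, 0], "spin": 0, "fingers": 0}, {"delta_pos": [0, -0.006, 0], "spin": 0, "fingers": 0}, {"delta_pos": [0, -0.006, 0], "spin": 0, "fingers": 0}, {"delta_pos": [0, -0.006, 0], "spin": 0, "fingers": 0}, {"delta_pos": [0, -0.006, 0], "spin": 0, "fingers": 0}, {"delta_pos": [0, -0.006, 0], "spin": 0, "fingers": 0}, {"delta_pos": [0, -0.006, 0], "spin": 0, "fingers": 0}, {"delta_pos": [0, -0.006, 0], "spin": 0, "fingers": 0}]}}

```text
time_s: 9.9
tool_pos: [0.5368, 0.0136, 0.0177]
ee_rot: [[0.975, -0.22, 0.001], [-0.22, -0.975, -0.001], [0.001, 0.0, -1.0]]
contact_force: [1.3, -3.9, 0.9]
grip_width: 0.005
finger_force: 2.1
```

```bash
python3 tip.py
```

```text
9.9 [0.5368 0.0136 0.0177] frame [-0.1252  0.0359] F [ 1.3 -3.9  0.9]
z of finger face [0.0218 0.0222 0.0226 0.0228 0.0231 0.0238] 1251
board 0.023697600260531304
wrist {18: 0, 20: 11, 22: 636, 24: 147, 26: 11, 28: 44, 30: 199, 32: 62, 34: 55, 36: 86, 38: 62, 40: 67, 42: 65, 44: 93, 46: 104, 48: 64, 50: 76, 52: 27, 54: 16, 56: 18}
scene {18: 0, 20: 1, 22: 9, 24: 15, 26: 26, 28: 7, 30: 2, 32: 3, 34: 6, 36: 5, 38: 7, 40: 5, 42: 4, 44: 5, 46: 7, 48: 8, 50: 3, 52: 7, 54: 5, 56: 8}
side {18: 0, 20: 0, 22: 1, 24: 2, 26: 0, 28: 2, 30: 0, 32: 0, 34: 0, 36: 0, 38: 0, 40: 0, 42: 0, 44: 0, 46: 0, 48: 0, 50: 0, 52: 0, 54: 0, 56: 0}
```

>>> {"fn": "play_rows", "kwargs": {"plan": [{"delta_pos": [0, -0.006, 0], "spin": 0, "fingers": 0}, {"delta_pos": [0, -0.006, 0], "spin": 0, "fingers": 0}, {"delta_pos": [0, -0.006, 0], "spin": 0, "fingers": 0}, {"delta_pos": [0, -0.006, 0], "spin": 0, "fingers": 0}, {"delta_pos": [0, -0.006, 0], "spin": 0, "fingers": 0}, {"delta_pos": [0, -0.006, 0], "spin": 0, "fingers": 0}, {"delta_pos": [0, -0.006, 0], "spin": 0, "fingers": 0}, {"delta_pos": [0, -0.006, 0], "spin": 0, "fingers": 0}]}}

```text
time_s: 10.85
tool_pos: [0.5471, 0.0608, 0.0175]
ee_rot: [[0.975, -0.22, -0.0], [-0.22, -0.975, 0.0], [-0.0, -0.0, -1.0]]
contact_force: [0.5, -0.5, -0.1]
grip_width: 0.001
finger_force: 0.3
```

>>> {"fn": "play_rows", "kwargs": {"plan": [{"delta_pos": [0, -0.006, 0], "spin": 0, "fingers": 0}, {"delta_pos": [0, -0.006, 0], "spin": 0, "fingers": 0}, {"delta_pos": [0, -0.006, 0], "spin": 0, "fingers": 0}, {"delta_pos": [0, -0.006, 0], "spin": 0, "fingers": 0}, {"delta_pos": [0, -0.006, 0], "spin": 0, "fingers": 0}, {"delta_pos": [0, -0.006, 0], "spin": 0, "fingers": 0}, {"delta_pos": [0, -0.006, 0], "spin": 0, "fingers": 0}, {"delta_pos": [0, -0.006, 0], "spin": 0, "fingers": 0}]}}

```text
time_s: 11.65
tool_pos: [0.5579, 0.1072, 0.0177]
ee_rot: [[0.975, -0.22, 0.0], [-0.22, -0.975, -0.001], [0.0, 0.001, -1.0]]
contact_force: [-0.3, -3.8, 2.0]
grip_width: 0.007
finger_force: 1.4
```

>>> {"fn": "play_rows", "kwargs": {"plan": [{"delta_pos": [0, -0.006, 0], "spin": 0, "fingers": 0}, {"delta_pos": [0, -0.006, 0], "spin": 0, "fingers": 0}, {"delta_pos": [0, -0.006, 0], "spin": 0, "fingers": 0}, {"delta_pos": [0, -0.006, 0], "spin": 0, "fingers": 0}, {"delta_pos": [0, -0.006, 0], "spin": 0, "fingers": 0}, {"delta_pos": [0, -0.006, 0], "spin": 0, "fingers": 0}, {"delta_pos": [0, -0.006, 0], "spin": 0, "fingers": 0}, {"delta_pos": [0, 0, 0], "spin": 0, "fingers": 0}]}}

```text
time_s: 12.45
tool_pos: [0.5669, 0.1488, 0.0175]
ee_rot: [[0.976, -0.22, -0.0], [-0.22, -0.976, 0.0], [-0.0, -0.0, -1.0]]
contact_force: [1.2, 0.1, -0.2]
grip_width: 0.008
finger_force: 0.2
```

>>> {"fn": "play_rows", "kwargs": {"plan": [{"delta_pos": [0, 0, -0.01], "spin": 0, "fingers": 0}, {"delta_pos": [0, 0, -0.03], "spin": 0, "fingers": 0}, {"delta_pos": [0, 0, -0.04], "spin": 0, "fingers": 0}, {"delta_pos": [-0.03, 0, -0.04], "spin": 0, "fingers": 0}, {"delta_pos": [-0.04, 0, -0.02], "spin": 0, "fingers": 0}, {"delta_pos": [-0.04, 0, 0], "spin": 0, "fingers": 0}, {"delta_pos": [0, 0, 0], "spin": 0, "fingers": 0}, {"delta_pos": [0, 0, 0], "spin": 0, "fingers": 0}]}}

```text
time_s: 13.25
tool_pos: [0.4594, 0.1723, 0.1587]
ee_rot: [[0.976, -0.22, 0.002], [-0.22, -0.976, 0.001], [0.002, -0.001, -1.0]]
contact_force: [0.7, 0.1, -0.4]
grip_width: 0.005
finger_force: 0.0
```

Run:
```python
from h import *
from bench import status
s=status.read_state(); print(s['time_s'],s['tool_pos'],s['contact_force'])
for n in("scene","side"):
    i=optics.camera_info(n); im,d=optics.capture(n)
    if n=="scene": cv2.imwrite("pics/s5.png",cv2.convertScaleAbs(cv2.resize(im[150:300,170:370],None,fx=4,fy=4,interpolation=cv2.INTER_CUBIC),alpha=1.3))
    for t in["frame","backing","tape","button1"]:
        for r in optics.masks_of(n,t)[:6 if t=="button1" else 1]:
            v,u=np.nonzero(r['mask']&(d>0)); P=by_depth(i,np.c_[u,v],d); P=P[abs(P[:,2]-np.median(P[:,2]))<.006]
            rc=cv2.minAreaRect((P[:,:2]*1000).astype(np.float32)); print(n,t,round(r['p'],2),np.round(rc[0]),np.round(rc[1]),round(rc[2],1))
```

```text
13.25 [0.45935164 0.17231048 0.15867414] [ 0.65791541  0.14278068 -0.4158159 ]
scene frame 0.72 [651. -49.] [452. 334.] 77.2
scene backing 0.79 [651. -48.] [363. 245.] 77.5
scene button1 0.42 [528.  45.] [36. 13.] 73.8
scene button1 0.41 [ 485. -131.] [42. 16.] 72.7
side frame 0.69 [651. -49.] [457. 333.] 77.2
side backing 0.59 [651. -48.] [366. 240.] 77.3
side tape 0.65 [651. -49.] [459. 333.] 77.2
side button1 0.58 [ 487. -128.] [41.  9.] 74.3
side button1 0.55 [528.  46.] [44. 15.] 69.0
side button1 0.51 [546. 133.] [42. 11.] 75.2
```

View pics/s5.png

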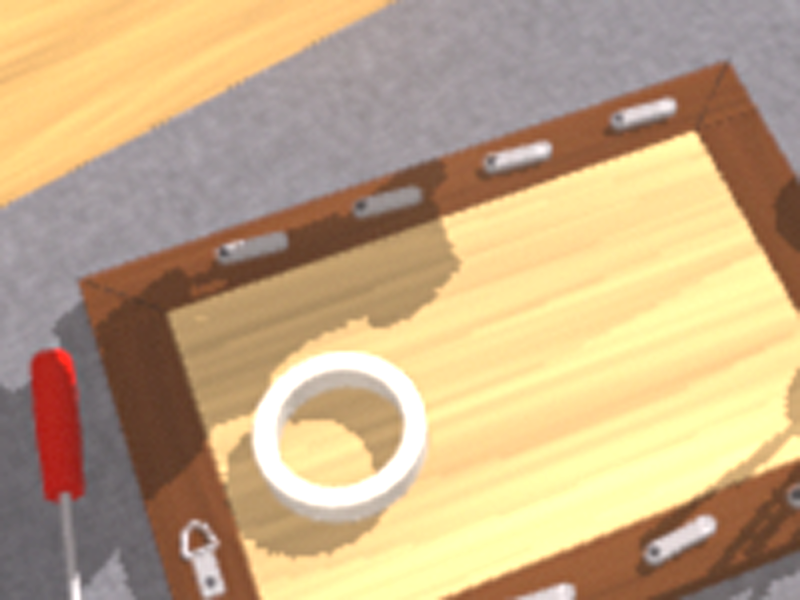

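All four buttons, at crop (252,247), (388,202), (518,156) and (643,113), lie along the near rail clear of the board. The frame's centre and angle are unchanged, the tape and screwdriver are where they were, and the hand is clear.

```bash
python3 -c "
from bench import ticket
print(ticket.finish_job())"
```

```text
the job is handed in; nothing more can be done
None
```

All four near-side turn buttons now lie back over the wood, clear of the board. The frame did not move, force readings stayed around 4 N, the hand is clear, and I handed the job in at about 13 s.

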